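# Pack the cleaned fossils into the specimen tray

### The job

Lift the cover off the specimen tray and set it down flat on the empty felt pad, then lay all the fossils from the other pad in neat rows in the tray, each lengthwise in the middle of a cell of its own: limb bones in the long cells near the robot, vertebrae in the short cells of the far row. When they are all in, put the cover back squarely so that it sits fully down around the tray's rim, and leave the brush, jar and rock alone.

Things in the scene. Friction and masses are not known exactly. Their poses are not given: they have to be found in the camera images.
- tray: Fixed wooden tray: base board 232 (its x) by 246 (y) by 6 mm; on it a rim 200 (x) by 214 mm (y) outside, 5 mm thick, top 14 mm above the bench, leaving a 16 mm ledge around. Origin: centre of the underside. Two rows of three cells along y, divided by strips as high as the rim; x points away from the robot.
- tray_long (a point): Centre of the floor (6 mm above the bench) of the middle cell of the tray's near row (-x side). The row has three cells side by side along y at 68 mm pitch (at y -68, 0, 68 mm), each 107 mm long (x) by 64 mm wide. 41.5 mm to -x of the tray's origin; axes as the tray.
- tray_short (a point): Centre of the floor (6 mm above the bench) of the middle cell of the tray's far row (+x side). The row has three cells side by side along y at 68 mm pitch, each 79 mm long (x) by 64 mm wide. 55.5 mm to +x of the tray's origin; axes as the tray.
- cover: Loose white box-shaped cover, open below, 216 (x) by 230 (y) by 54 mm high, walls 4 mm, 0.4 kg. Starts on the tray's ledge around the rim, 4 mm play each side. Origin: centre of its lower edge (6 mm above the tray's origin when on). On top a bar handle 110 mm long along its y, 18 mm wide, 16 mm high, bar centre 79 mm above the origin, 17 mm free under it.
- finds_pad: Grey felt pad 250 mm (x) by 260 mm (y), 3 mm thick, fixed on the bench to one side of the tray, on which the fossils lie at the start. Origin: centre of the underside.
- spare_pad: Identical grey felt pad, empty at the start, on the other side of the tray. Origin: centre of the underside.
- bone1: Limb-bone fossil: dumbbell-shaped, 86 mm long along its x axis, 32 mm wide and 30 mm high at its two knobbed ends; the plain shaft between the ends is 44 mm long, 22 mm wide (along y) and 24 mm high. Origin at its centre (15 mm above what it lies on). May be absent.
- bone2: Limb-bone fossil: dumbbell-shaped, 86 mm long along its x axis, 32 mm wide and 30 mm high at its two knobbed ends; the plain shaft between the ends is 44 mm long, 22 mm wide (along y) and 24 mm high. Origin at its centre (15 mm above what it lies on). May be absent.
- bone3: Limb-bone fossil: dumbbell-shaped, 86 mm long along its x axis, 32 mm wide and 30 mm high at its two knobbed ends; the plain shaft between the ends is 44 mm long, 22 mm wide (along y) and 24 mm high. Origin at its centre (15 mm above what it lies on). May be absent.
- vertebra1: Vertebra fossil: squat body 30 mm (x) by 36 mm (y) by 30 mm high, with two thin side wings 14 mm wide that make it 62 mm long along its x axis, and a small ridge 7 mm high on top. Origin at the centre of the body (15 mm above what it lies on). May be absent.
- vertebra2: Vertebra fossil: squat body 30 mm (x) by 36 mm (y) by 30 mm high, with two thin side wings 14 mm wide that make it 62 mm long along its x axis, and a small ridge 7 mm high on top. Origin at the centre of the body (15 mm above what it lies on). May be absent.
- vertebra3: Vertebra fossil: squat body 30 mm (x) by 36 mm (y) by 30 mm high, with two thin side wings 14 mm wide that make it 62 mm long along its x axis, and a small ridge 7 mm high on top. Origin at the centre of the body (15 mm above what it lies on). May be absent.
- brush: Hand brush lying beyond the work; not to be disturbed.
- jar: Amber glass jar, 64 mm across, 70 mm high, standing beyond the work; not to be disturbed.
- rock: Lump of rock about 100 by 75 by 70 mm beyond the work; not to be disturbed.
Things that resemble listed ones, but are neither listed nor needed, are in the scene too. What is shaped like the vertebra1 but purple or yellow is not meant. Leave any yellow look-alike of the bone2 alone.

How it is judged:
By the outcome, as a careful person would: the job done as asked, in the order asked, and still so for the second after the job is handed in, with the robot touching nothing.
Of bone1, bone2, bone3, vertebra1, vertebra2, vertebra3 only 4 to 6 are there at a start; the rules pass over those that are not, and their reading is None.
At some moment in a run one of bone1, bone2, bone3, vertebra1, vertebra2, vertebra3 may be knocked a few centimetres aside while the robot is not near it.
Once in a run the grip may slacken for a moment while it holds something.
It also fails if it takes over 210 s, if anything falls off the work surface, if the arm or the gripper's body presses on something with over 40 N, if the wrist force passes 120 N, or if a joint passes its speed limit or range.

### The arm

A 7-joint arm with a two-finger parallel gripper is mounted at the origin on the work surface. World frame = base frame: x ahead of the robot, y to its left, z up, the work surface at z = 0. Lengths are in m, angles in degrees, forces in N, time in s.
With the tool pointing down it reaches from about 0.425 to 0.825 m from the base axis. Payload 3.6 kg.
Tool frame: the origin (TCP) lies at the very end of the fingers, on their centre line; the grasp point (between the pads) lies arm.grip_point_offset behind it (arm.grip_point_offset is the distance from the TCP to the grasp point, in m); z points along the fingers, y is the line along which they close (so a half turn about z gives the same grasp; the last joint's range is limited). The gripper opens to 85 mm and grips with 20 to 120 N. Pads are 22 mm wide; open, the fingers measure 114 mm over their backs; the gripper's body (76 mm by 85 mm) begins 54 mm behind the grasp point. The pads swing forward as they close: fully open they stand 13 mm farther back than shut.
Start: joints at [-69.471, 35.231, -0.722, 81.555, 0.464, 63.22, -2.315], TCP at [0.244, 0.602, 0.231] pointing down, gripper open.
Joint ranges: [-178.69, 178.69], [-17.37, 117.87], [-77.05, 75.6], [15.02, 138.74], [-78.02, 258.01], [0.78, 113.62], [-162.83, 162.83]. Speed limits (degrees/s): [159.86, 159.86, 180, 180, 180, 180, 180].

### API

Orientations are given as [roll, pitch, yaw] about the fixed x, y, z axes, in that order (R = Rz(yaw) Ry(pitch) Rx(roll)).
In Python, from bench import arm gives the robot as it stands.
- The arm moves only by the tool drive_tool, never from a script. Its argument "deltas" is a list of rows, each an object with "slide": the shift along the world's x, y, z in cm, a list of three; "rotation": the turn, a rotation vector about the world's x, y, z in degrees, a list of three; "claw": the closure, from -1 (fully open) to 1 (shut). In form: [{"slide": [tx, ty, tz], "rotation": [rx, ry, rz], "claw": claw}, ...]. A call has 1 to 8 rows; each row shifts and turns the commanded pose from where the row before left it; what a row does not reach is not made up. A row lasts 1/8 s, in which the tool goes at most 62.5 mm and 10.7 degrees, less where a joint would pass 70% of its speed; a pose out of reach is approached as far as the arm can. A call is refused whole if a number of a shift passes 6.25 or a number of a turn 10.7, either way. A call with a gripper value outside its range is refused whole. The fingers move at their own pace and stop on an object; "newtons" is the grip in N (left out, the last holds). Time passes only in rows, so rows that do not move let the fingers close. It gives the time, the measured TCP pose, the force, the opening and the grip force at its end, in the units of the state.
- arm.read_state(): the state, without advancing time (a new reading comes with each control period).
- arm.get_image(name): name is "scene" or "top"; returns a dict with "frame" (480x640x3 uint8, red, green, blue), "intrinsics" (3x3 intrinsics, pixels), "k1" (the pictures are not rectified: a ray, as slopes to the right and down, at radius r is drawn at 1 + k1 r^2 times it, then the intrinsics apply), "world_from_camera" (4x4, takes a point from camera to world coordinates). Camera axes: x right, y down, z forward; pixel columns grow to the right and rows downward; lengths in m; the calibration is good to about 2 mm. A picture is of the moment at which its call begins. There is no depth.
- arm.close_job(): hands the job in; it is judged then, once.
Trained networks look in a picture, given as the dict that the camera call returned (one of the last four; its "shot" number tells which), for a name from the list of things; names that differ only in an ending like _2 or _b are one class to them, and where a whole thing is asked for, a point or a joint stands for the part that bears it (a point fixed in the world has none). Each returns a list of dicts, best first, with "confidence" (0 to 1); they miss things now and then, are a little off and sometimes report something else, mostly with a low value. They report only what shows in the picture. A call takes as long as a camera call. They do not tell look-alikes from the thing itself.
- arm.outline_of(picture, target): "pixels" (480x640 bool, what is visible of it) and "pixel" ([column, row] in pixels, amid what is visible of it).
The state is a dict: "time": time; "q": joint angles; "qvel": joint speeds; "tau": joint torques, N m; "position": TCP position; "ee_rot": TCP orientation; "wrist_force": force on the tool from outside, world axes, zero at the start; "torque": the same for the moment, N m; "grip_width": opening from 0.0 (shut) to 1.0 (fully open); "finger_force": force on a finger pad.
Only numpy, scipy, OpenCV 4.12 (cv2) and the standard library are available. Lean on these libraries where they do the work, as an engineer would, in place of code of your own. Each camera call takes 0.05 s, during which the arm holds its last target. There are 200 camera calls.

## Working session

There is one attempt and no reset: what is moved stays moved. The work goes in short steps, Python scripts to look and compute and a tool call to move; the robot and the scene stay as the last step left them, time stands still between calls to the robot, and variables do not carry over. Pictures are saved under pics/ and viewed, at most 14 in all, crops included, and the job is handed in when it is done.

Besides the shell and the picture viewer there is one more tool, called after "Request:" in YAML: its name, and indented under it one key for each argument. drive_tool: Moves the arm, as the interface text tells. Its arguments: {"type":"object","properties":{"deltas":{"type":"array"},"newtons":{"type":"number"}},"required":["deltas"]}

```bash
ls; mkdir -p pics; cat > h.py <<'E'
import numpy as np,cv2
from bench import arm
def shot(name,fn=None):
    p=arm.get_image(name)
    if fn: cv2.imwrite('pics/'+fn,p['frame'][:,:,::-1])
    return p
def ray(p,px):
    K=np.array(p['intrinsics'],float);k1=p['k1'];T=np.array(p['world_from_camera'])
    d=cv2.undistortPoints(np.array(px,float).reshape(-1,1,2),K,np.array([k1,0,0,0.]))[:,0]
    d=np.c_[d,np.ones(len(d))]@T[:3,:3].T
    return T[:3,3],d
def world(p,px,z):
    c,d=ray(p,px); s=(z-c[2])/d[:,2]
    return (c+s[:,None]*d)
def proj(p,X):
    K=np.array(p['intrinsics'],float);T=np.linalg.inv(np.array(p['world_from_camera']))
    r,_=cv2.Rodrigues(T[:3,:3]); return cv2.projectPoints(np.array(X,float).reshape(-1,1,3),r,T[:3,3],K,np.array([p['k1'],0,0,0.]))[0][:,0]
E
python3 - <<'E'
from h import *
np.set_printoptions(precision=3,suppress=True)
s=arm.read_state();print({k:np.round(v,3).tolist() for k,v in s.items()},arm.grip_point_offset)
for n in('scene','top'):
    p=shot(n,n+'0.png');print(n,p['world_from_camera'],p['intrinsics'],p['k1'])
    if n=='top':
      for t in['tray','cover','finds_pad','spare_pad','bone1','vertebra1','brush','jar','rock']:
        for o in arm.outline_of(p,t): 
            m=o['pixels'];r=cv2.minAreaRect(np.argwhere(m)[:,::-1].astype(np.float32)) if m.sum() else None
            print(t,round(o['confidence'],2),np.round(o['pixel']),m.sum(),r)
E
```

```text
pics
{'time': 0.0, 'q': [-69.473, 35.29, -0.724, 81.641, 0.463, 63.221, -2.316], 'qvel': [-0.038, -0.031, -0.042, -0.005, -0.022, 0.027, -0.127], 'tau': [-0.0, -46.922, 0.259, -17.103, 0.01, 0.01, 0.0], 'position': [0.244, 0.602, 0.23], 'ee_rot': [-179.851, 0.001, 157.957], 'wrist_force': [-0.043, -0.074, 0.46], 'torque': [0.029, 0.033, 0.02], 'finger_force': 0.0, 'grip_width': 1.001} 0.0187
scene [[ 0.427  0.62  -0.658  1.213]
 [ 0.904 -0.287  0.317 -0.319]
 [ 0.007 -0.73  -0.683  0.757]
 [ 0.     0.     0.     1.   ]] [[538.172   0.    317.3  ]
 [  0.    538.172 241.551]
 [  0.      0.      1.   ]] -0.01993135316968759
top [[-0.011 -0.995  0.101  0.441]
 [-1.     0.01  -0.001  0.019]
 [ 0.    -0.101 -0.995  1.169]
 [ 0.     0.     0.     1.   ]] [[464.039   0.    318.284]
 [  0.    464.039 239.824]
 [  0.      0.      1.   ]] -0.05854637707336183
tray 0.8 [370. 308.] 8 ((364.0, 310.0), (2.0, 10.0), 90.0)
tray 0.15 [421. 258.] 389 ((420.8853759765625, 258.15985107421875), (35.34243392944336, 13.25818920135498), 6.581944942474365)
cover 0.77 [324. 259.] 8711 ((324.9222412109375, 261.
[... 836 characters left out ...]
76905822753906, 15.808956146240234), 33.6900634765625)
vertebra1 0.73 [366. 150.] 216 ((365.92303466796875, 150.38461303710938), (16.086305618286133, 17.19570541381836), 56.3099365234375)
vertebra1 0.66 [470. 222.] 266 ((465.0, 225.0), (14.0, 24.0), 90.0)
vertebra1 0.52 [465. 169.] 265 ((464.5, 168.0), (16.0, 19.0), 90.0)
vertebra1 0.36 [318. 158.] 1185 ((320.57647705078125, 157.59413146972656), (40.674461364746094, 30.804128646850586), 77.47119140625)
brush 0.24 [411. 165.] 651 ((411.7500305175781, 165.24998474121094), (25.455841064453125, 30.40559196472168), 45.0)
rock 0.93 [320. 155.] 1197 ((320.4706115722656, 157.38238525390625), (40.74597930908203, 31.28709602355957), 75.96376037597656)
```

```bash
python3 -c "
import cv2
a=cv2.imread('pics/top0.png')[110:380,140:520]
cv2.imwrite('pics/top0c.png',cv2.resize(a,None,fx=2.1,fy=2.1,interpolation=cv2.INTER_CUBIC))"
```

```text
(no output)
```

View pics/top0c.png

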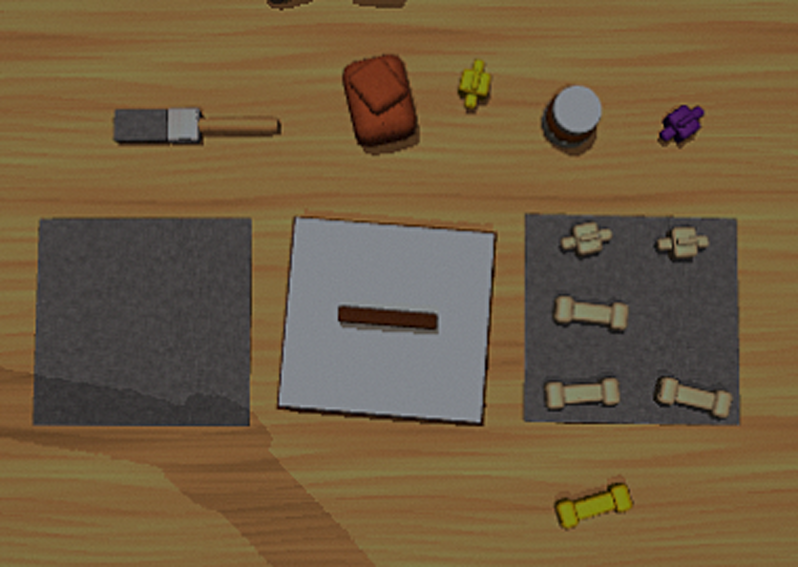

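View pics/scene0.png

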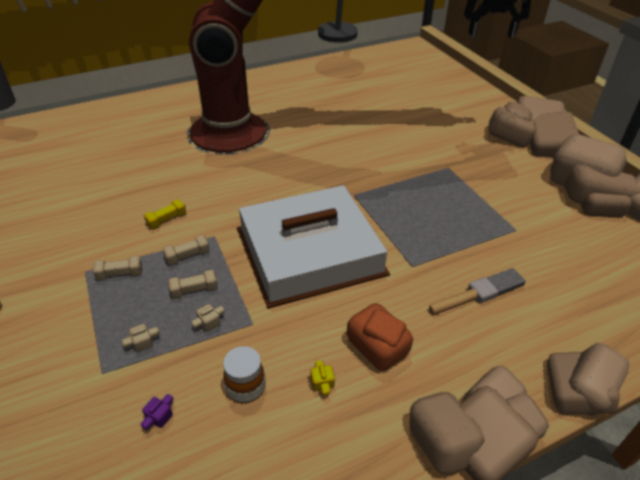

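The top view shows three cream bones (crop 590,312; 582,392; 694,397) and two cream vertebrae (586,239; 682,242) on the right pad. The left pad is empty, and the cover is in the middle, turned about 4°. The yellow bone and vertebra and the purple vertebra are decoys, and the scene view agrees.

```bash
cat >> h.py <<'E'
def rect(p,m,z):
    n,l,s,_=cv2.connectedComponentsWithStats(m.astype(np.uint8))
    out=[]
    for i in range(1,n):
        if s[i,4]<60: continue
        ys,xs=np.nonzero(l==i); W=world(p,np.c_[xs,ys],z)[:,:2]
        c=W.mean(0); r=cv2.minAreaRect((W*1000).astype(np.float32))
        u,v=np.linalg.eigh(np.cov((W-c).T)); a=np.degrees(np.arctan2(v[1,1],v[0,1]))%180
        out.append((np.round(c*1000,1).tolist(),'pca',round(a,1),'rect',np.round(r[0],1).tolist(),np.round(r[1],1).tolist(),round(r[2],1),s[i,4]))
    return out
def fossils(p,z=0.018,box=(385,500,205,318)):
    f=p['frame'].astype(int);hsv=cv2.cvtColor(p['frame'],cv2.COLOR_RGB2HSV)
    m=(f[:,:,0]-f[:,:,2]>12)
    k=np.zeros(m.shape,bool);k[box[2]:box[3],box[0]:box[1]]=1
    return m&k
E
python3 - <<'E'
from h import *
p=shot('top');f=p['frame'].astype(int)
for px in[(320,235),(440,240),(421,258),(325,261),(200,250),(300,350),(467,300)]: print(px,f[px[1],px[0]])
W=(f.min(2)>95)&(f.max(2)-f.min(2)<30);W[:200]=0;W[:,:260]=0;W[:,385:]=0
print('cover',rect(p,W,.060))
H=np.zeros(W.shape,bool);H[245:275,290:360]=(f[245:275,290:360].min(2)<60)
print('handle',rect(p,H,.093))
for o in rect(p,fossils(p),.018): print(o)
S=(f.max(2)-f.min(2)<16)&(f.max(2)<110)
for nm,(a,b,c,d) in dict(spare=(150,268,205,320),).items():
    k=np.zeros(W.shape,bool);k[c:d,a:b]=S[c:d,a:b];print(nm,[r for r in rect(p,k,.003) if r[-1]>1000])
for t in['spare_pad','finds_pad']: print(t,[r for r in rect(p,arm.outline_of(p,t)[0]['pixels'],.003) if r[-1]>1000])
E
```

```text
(320, 235) [130 133 138]
(440, 240) [65 63 61]
(421, 258) [129 129  97]
(325, 261) [59 30 14]
(200, 250) [74 73 72]
(300, 350) [129 100  58]
(467, 300) [129 130 101]
cover [([500.4, 4.8], 'pca', np.float64(84.5), 'rect', [501.3, 4.8], [228.8, 215.0], 84.7, np.int32(8094))]
handle [([500.3, 5.1], 'pca', np.float64(84.6), 'rect', [500.3, 5.1], [108.3, 17.7], 84.6, np.int32(365))]
([511.1, -306.2], 'pca', np.float64(135.8), 'rect', [503.1, -292.8], [292.7, 281.0], 89.1, np.int32(3043))
([596.5, -235.3], 'pca', np.float64(102.3), 'rect', [596.0, -235.3], [40.6, 58.0], 39.7, np.int32(258))
([590.8, -351.6], 'pca', np.float64(94.9), 'rect', [591.0, -351.8], [61.5, 35.5], 89.4, np.int32(257))
([507.9, -237.7], 'pca', np.float64(82.8), 'rect', [507.9, -237.8], [89.3, 31.5], 82.8, np.int32(387))
([407.0, -357.5], 'pca', np.float64(75.2), 'rect', [407.3, -356.7], [91.2, 31.3], 75.3, np.int32(378))
([413.4, -224.3], 'pca', np.float64(93.5), 'rect', [413.0, -224.7], [30.4, 88.3], 3.4, np.int32(380))
spare [([503.1, 297.1], 'pca', np.float64(85.1), 'rect', [504.3, 297.9], [258.6, 248.0], 89.4, np.int32(10053))]
spare_pad [([503.3, 297.3], 'pca', np.float64(97.7), 'rect', [504.6, 297.6], [260.7, 249.4], 90.0, np.int32(10080))]
finds_pad [([502.0, -290.8], 'pca', np.float64(87.5), 'rect', [501.0, -290.9], [257.5, 251.6], 88.5, np.int32(8247))]
```

Request:
drive_tool:
  deltas:
    - {"slide":[2.13,-4.97,0],"rotation":[0,0,-6.12],"claw":-0.2}
    - {"slide":[2.13,-4.97,0],"rotation":[0,0,-6.12],"claw":-0.2}
    - {"slide":[2.13,-4.97,0],"rotation":[0,0,-6.12],"claw":-0.2}
    - {"slide":[2.13,-4.97,0],"rotation":[0,0,-6.12],"claw":-0.2}
    - {"slide":[2.13,-4.97,0],"rotation":[0,0,-6.12],"claw":-0.2}
    - {"slide":[2.13,-4.97,0],"rotation":[0,0,-6.12],"claw":-0.2}
    - {"slide":[2.13,-4.97,0],"rotation":[0,0,-6.12],"claw":-0.2}
    - {"slide":[2.13,-4.97,0],"rotation":[0,0,-6.12],"claw":-0.2}
  newtons: 60

```text
time: 1.7
position: [0.4151, 0.2034, 0.2318]
ee_rot: [179.9, -0.0, 108.8]
wrist_force: [0.6, -0.3, 0.3]
grip_width: 0.602
finger_force: 0.0
```

Request:
drive_tool:
  deltas:
    - {"slide":[2.15,-4.97,0],"rotation":[0,0,-6.12],"claw":-0.2}
    - {"slide":[2.15,-4.97,0],"rotation":[0,0,-6.12],"claw":-0.2}
    - {"slide":[2.15,-4.97,0],"rotation":[0,0,-6.12],"claw":-0.2}
    - {"slide":[2.15,-4.97,0],"rotation":[0,0,-6.12],"claw":-0.2}
    - {"slide":[0,0,-5],"rotation":[0,0,0],"claw":-0.2}
    - {"slide":[0,0,-5],"rotation":[0,0,0],"claw":-0.2}
    - {"slide":[0,0,0],"rotation":[0,0,0],"claw":-0.2}
    - {"slide":[0,0,0],"rotation":[0,0,0],"claw":-0.2}

```text
time: 2.7
position: [0.5017, 0.006, 0.1328]
ee_rot: [179.8, -0.0, 84.5]
wrist_force: [1.2, 1.2, 0.6]
grip_width: 0.604
finger_force: 0.0
```

Request:
drive_tool:
  deltas:
    - {"slide":[-0.1,-0.1,-2.1],"rotation":[0,0,0],"claw":-0.2}
    - {"slide":[0,0,-2.1],"rotation":[0,0,0],"claw":-0.2}
    - {"slide":[0,0,-2],"rotation":[0,0,0],"claw":-0.2}
    - {"slide":[0,0,0],"rotation":[0,0,0],"claw":-0.2}
    - {"slide":[0,0,0],"rotation":[0,0,0],"claw":1}
    - {"slide":[0,0,0],"rotation":[0,0,0],"claw":1}
    - {"slide":[0,0,0],"rotation":[0,0,0],"claw":1}
    - {"slide":[0,0,0],"rotation":[0,0,0],"claw":1}
  newtons: 80

```text
time: 3.7
position: [0.5008, 0.0051, 0.0711]
ee_rot: [179.8, -0.0, 84.5]
wrist_force: [-1.3, 0.4, 5.9]
grip_width: 0.189
finger_force: 78.9
```

Request:
drive_tool:
  deltas:
    - {"slide":[0,0,0],"rotation":[0,0,0],"claw":1}
    - {"slide":[0,0,0.5],"rotation":[0,0,0],"claw":1}
    - {"slide":[0,0,0.5],"rotation":[0,0,0],"claw":1}
    - {"slide":[0,0,0.5],"rotation":[0,0,0],"claw":1}
    - {"slide":[0,0,0],"rotation":[0,0,0],"claw":1}

```text
time: 4.32
position: [0.4993, 0.0051, 0.0846]
ee_rot: [180.0, -0.0, 84.5]
wrist_force: [-0.3, 0.4, -3.5]
grip_width: 0.191
finger_force: 78.5
```

Request:
drive_tool:
  deltas:
    - {"slide":[0,0,1.5],"rotation":[0,0,0],"claw":1}
    - {"slide":[0,0,1.5],"rotation":[0,0,0],"claw":1}
    - {"slide":[0,1.5,0],"rotation":[0,0,0.9],"claw":1}
    - {"slide":[0.1,3,0],"rotation":[0,0,0.9],"claw":1}
    - {"slide":[0.1,4,0],"rotation":[0,0,0.9],"claw":1}
    - {"slide":[0.1,4,0],"rotation":[0,0,0.9],"claw":1}
    - {"slide":[0.1,4,0],"rotation":[0,0,0.9],"claw":1}
    - {"slide":[0,4,0],"rotation":[0,0,0.9],"claw":1}
  newtons: 100

```text
time: 5.32
position: [0.5024, 0.2129, 0.114]
ee_rot: [-179.9, -0.0, 90.1]
wrist_force: [1.1, 0.7, -4.5]
grip_width: 0.187
finger_force: 102.9
```

Request:
drive_tool:
  deltas:
    - {"slide":[0,4,0],"rotation":[0,0,0],"claw":1}
    - {"slide":[0,3,0],"rotation":[0,0,0],"claw":1}
    - {"slide":[0,1.75,0],"rotation":[0,0,0],"claw":1}
    - {"slide":[0,0,0],"rotation":[0,0,0],"claw":1}
    - {"slide":[0,0,-1],"rotation":[0,0,0],"claw":1}
    - {"slide":[0,0,-1],"rotation":[0,0,0],"claw":1}
    - {"slide":[0,0,-1],"rotation":[0,0,0],"claw":1}
    - {"slide":[0,0,0],"rotation":[0,0,0],"claw":1}

```text
time: 6.32
position: [0.5026, 0.2966, 0.083]
ee_rot: [-179.9, 0.1, 89.9]
wrist_force: [0.4, 0.3, -3.9]
grip_width: 0.189
finger_force: 102.8
```

Request:
drive_tool:
  deltas:
    - {"slide":[0,0,-0.8],"rotation":[0,0,0],"claw":1}
    - {"slide":[0,0,-0.4],"rotation":[0,0,0],"claw":1}
    - {"slide":[0,0,-0.2],"rotation":[0,0,0],"claw":1}
    - {"slide":[0,0,-0.1],"rotation":[0,0,0],"claw":1}
    - {"slide":[0,0,0],"rotation":[0,0,0],"claw":1}

```text
time: 6.95
position: [0.5034, 0.2976, 0.0694]
ee_rot: [180.0, -0.0, 89.9]
wrist_force: [-0.7, -0.2, -3.9]
grip_width: 0.183
finger_force: 103.0
```

Request:
drive_tool:
  deltas:
    - {"slide":[0,0,-0.1],"rotation":[0,0,0],"claw":1}
    - {"slide":[0,0,-0.1],"rotation":[0,0,0],"claw":1}
    - {"slide":[0,0,0],"rotation":[0,0,0],"claw":1}

```text
time: 7.32
position: [0.5034, 0.2976, 0.0682]
ee_rot: [180.0, -0.0, 89.9]
wrist_force: [-3.8, -0.9, 5.1]
grip_width: 0.185
finger_force: 104.1
```

Request:
drive_tool:
  deltas:
    - {"slide":[0,0,0],"rotation":[0,0,0],"claw":-0.2}
    - {"slide":[0,0,0],"rotation":[0,0,0],"claw":-0.2}
    - {"slide":[0,0,0],"rotation":[0,0,0],"claw":-0.2}
    - {"slide":[0,0,2],"rotation":[0,0,0],"claw":-0.2}
    - {"slide":[0,0,4],"rotation":[0,0,0],"claw":-0.2}
    - {"slide":[0,0,5],"rotation":[0,0,0],"claw":-0.2}
    - {"slide":[0,0,0],"rotation":[0,0,0],"claw":-0.2}
  newtons: 60

```text
time: 8.2
position: [0.5064, 0.2985, 0.1816]
ee_rot: [179.5, -0.3, 89.9]
wrist_force: [0.8, -0.2, -1.1]
grip_width: 0.599
finger_force: 0.0
```

```bash
python3 - <<'E'
from h import *
p=shot('top');q=shot('scene')
cv2.imwrite('pics/top1.png',cv2.resize(p['frame'][190:330,150:500],None,fx=2.2,fy=2.2,interpolation=cv2.INTER_CUBIC)[:,:,::-1])
for o in arm.outline_of(p,'tray')[:2]: print('tray',o['confidence'],[r for r in rect(p,o['pixels'],.010) if r[-1]>500])
for o in rect(p,fossils(p),.018)[1:]: print(o)
cv2.imwrite('pics/scene1.png',q['frame'][:,:,::-1])
E
```

```text
tray 0.74 [([502.3, 3.3], 'pca', np.float64(89.1), 'rect', [501.9, 2.4], [252.6, 237.5], 85.2, np.int32(9262))]
([596.5, -235.1], 'pca', np.float64(102.7), 'rect', [596.8, -235.2], [37.2, 63.4], 13.5, np.int32(265))
([590.6, -351.4], 'pca', np.float64(96.3), 'rect', [591.0, -351.8], [61.5, 35.5], 89.4, np.int32(265))
([507.8, -237.5], 'pca', np.float64(82.8), 'rect', [507.9, -237.7], [89.5, 31.9], 82.5, np.int32(395))
([406.9, -356.7], 'pca', np.float64(75.9), 'rect', [407.1, -356.1], [92.3, 31.9], 75.3, np.int32(395))
([413.3, -224.5], 'pca', np.float64(93.3), 'rect', [413.1, -224.8], [30.7, 89.0], 3.4, np.int32(386))
```

View pics/top1.png

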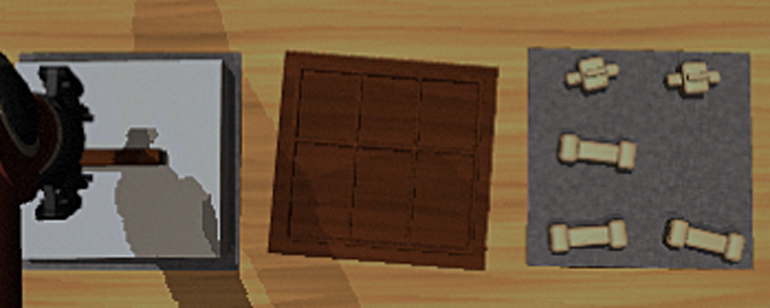

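The picture shows the uncovered tray with corners near crop (287,52), (498,66), (484,270) and (268,250). The cover is flat on the left pad, and all five fossils are unchanged.

```bash
python3 - <<'E'
from h import *
p=shot('top');f=p['frame'].astype(int)
for u,v in[(290,100),(310,300),(380,110),(490,200),(250,200),(510,200),(330,260)]: print(f[int(190+v/2.2),int(150+u/2.2)])
m=(f[:,:,0]<88)&(f[:,:,0]-f[:,:,2]>12);k=np.zeros(m.shape,bool);k[205:322,265:385]=1
m=cv2.morphologyEx((m&k).astype(np.uint8),cv2.MORPH_CLOSE,np.ones((5,5)))
m=cv2.morphologyEx(m,cv2.MORPH_OPEN,np.ones((9,9)))
for r in rect(p,m>0,.006): print(r)
C=[(287,52),(498,66),(484,270),(268,250)]
W=world(p,[(150+u/2.2-.27,190+v/2.2-.27) for u,v in C],.006)[:,:2]*1000
print(W.round(1),W.mean(0),np.degrees(np.arctan2(*(W[0]+W[1]-W[2]-W[3])[::-1])),np.degrees(np.arctan2(*(W[0]+W[3]-W[1]-W[2])[::-1])))
cs=[(302,70),(480,82),(469,252),(290,236)]
W=world(p,[(150+u/2.2-.27,190+v/2.2-.27) for u,v in cs],.012)[:,:2]*1000;print(W.round(1),W.mean(0))
# overlay predicted rim for hypothesis
a=np.radians(-5);c=np.array([.5015,.004])
E
```

```text
[67 34 18]
[132  94  55]
[67 33 16]
[94 63 35]
[143  98  57]
[156 111  65]
[156 109  63]
([500.6, 4.3], 'pca', np.float64(82.7), 'rect', [501.6, 4.3], [244.6, 231.5], 84.9, np.int32(8971))
[[ 627.   113.5]
 [ 608.2 -129.2]
 [ 375.9 -108.2]
 [ 400.9  135.6]] [502.98931997   2.94267235] -5.373539470939733 84.85076692297285
[[ 605.    95.9]
 [ 589.1 -107.4]
 [ 396.5  -91. ]
 [ 416.6  110.2]] [501.7876123   1.9197553]
```

Request:
drive_tool:
  deltas:
    - {"slide":[0,-4,0],"rotation":[0,0,-0.7],"claw":-0.2}
    - {"slide":[0,-5.5,0],"rotation":[0,0,-0.7],"claw":-0.2}
    - {"slide":[0,-5.5,0],"rotation":[0,0,-0.7],"claw":-0.2}
    - {"slide":[0,-5.5,0],"rotation":[0,0,-0.7],"claw":-0.2}
    - {"slide":[0,-5.5,0],"rotation":[0,0,-0.7],"claw":-0.2}
    - {"slide":[0,-5.5,0],"rotation":[0,0,-0.7],"claw":-0.2}
    - {"slide":[0,-5.5,0],"rotation":[0,0,-0.7],"claw":-0.2}
    - {"slide":[0,-5.5,0],"rotation":[0,0,-0.7],"claw":-0.2}

```text
time: 9.4
position: [0.5025, -0.1288, 0.176]
ee_rot: [-179.8, -0.0, 84.3]
wrist_force: [0.9, 0.5, 0.2]
grip_width: 0.597
finger_force: 0.0
```

Request:
drive_tool:
  deltas:
    - {"slide":[0,-5.5,0],"rotation":[0,0,-0.7],"claw":-0.2}
    - {"slide":[0,-4,-2],"rotation":[0,0,-0.7],"claw":-0.2}
    - {"slide":[0,-1.5,-5],"rotation":[0,0,0],"claw":-0.2}
    - {"slide":[0,0,-5],"rotation":[0,0,0],"claw":-0.2}
    - {"slide":[0,0,0],"rotation":[0,0,0],"claw":-0.2}
    - {"slide":[0,0,0],"rotation":[0,0,0],"claw":-0.2}

```text
time: 10.15
position: [0.5039, -0.2377, 0.058]
ee_rot: [180.0, 0.0, 82.9]
wrist_force: [0.5, -0.1, 0.8]
grip_width: 0.601
finger_force: 0.0
```

Request:
drive_tool:
  deltas:
    - {"slide":[0.4,0,-2],"rotation":[0,0,0],"claw":-0.2}
    - {"slide":[0,0,-2],"rotation":[0,0,0],"claw":-0.2}
    - {"slide":[0,0,-0.9],"rotation":[0,0,0],"claw":-0.2}
    - {"slide":[0,0,0],"rotation":[0,0,0],"claw":0.2}
    - {"slide":[0,0,0],"rotation":[0,0,0],"claw":1}
    - {"slide":[0,0,0],"rotation":[0,0,0],"claw":1}
    - {"slide":[0,0,0],"rotation":[0,0,0],"claw":1}
    - {"slide":[0,0,0],"rotation":[0,0,0],"claw":1}

```text
time: 11.15
position: [0.508, -0.2378, 0.0091]
ee_rot: [179.9, 0.0, 82.9]
wrist_force: [-1.0, 0.8, 5.7]
grip_width: 0.242
finger_force: 61.5
```

Request:
drive_tool:
  deltas:
    - {"slide":[0,0,3],"rotation":[0,0,0],"claw":1}
    - {"slide":[0,0,4],"rotation":[0,0,0],"claw":1}
    - {"slide":[-0.46,3.48,0],"rotation":[0,0,10.2],"claw":1}
    - {"slide":[-0.46,3.48,0],"rotation":[0,0,10.2],"claw":1}
    - {"slide":[-0.46,3.48,0],"rotation":[0,0,10.2],"claw":1}
    - {"slide":[-0.46,3.48,0],"rotation":[0,0,10.2],"claw":1}
    - {"slide":[-0.46,3.48,0],"rotation":[0,0,10.2],"claw":1}
    - {"slide":[-0.46,3.48,0],"rotation":[0,0,10.2],"claw":1}

```text
time: 12.15
position: [0.479, -0.0275, 0.0779]
ee_rot: [-180.0, -0.1, 144.5]
wrist_force: [-0.2, -0.4, -1.5]
grip_width: 0.243
finger_force: 60.5
```

Request:
drive_tool:
  deltas:
    - {"slide":[-0.46,3.48,0],"rotation":[0,0,10.2],"claw":1}
    - {"slide":[-0.46,3.48,0],"rotation":[0,0,10.2],"claw":1}
    - {"slide":[-0.46,3.48,0],"rotation":[0,0,10.2],"claw":1}
    - {"slide":[0,0,0],"rotation":[0,0,0],"claw":1}
    - {"slide":[0,0,0],"rotation":[0,0,0],"claw":1}

```text
time: 12.78
position: [0.4656, 0.0749, 0.078]
ee_rot: [-179.9, -0.1, 174.6]
wrist_force: [-0.4, -0.0, -1.7]
grip_width: 0.243
finger_force: 60.5
```

```bash
python3 - <<'E'
from h import *
p=shot('top')
for o in rect(p,fossils(p),.018): print(o)
cv2.imwrite('pics/top2.png',cv2.resize(p['frame'][190:330,240:500],None,fx=3,fy=3,interpolation=cv2.INTER_CUBIC)[:,:,::-1])
E
```

```text
([511.3, -306.2], 'pca', np.float64(136.6), 'rect', [503.1, -292.8], [292.7, 281.0], 89.1, np.int32(3052))
([596.4, -235.1], 'pca', np.float64(103.0), 'rect', [596.0, -235.3], [40.6, 58.0], 39.7, np.int32(262))
([590.7, -351.4], 'pca', np.float64(95.0), 'rect', [591.0, -351.8], [61.5, 35.5], 89.4, np.int32(263))
([406.9, -356.8], 'pca', np.float64(75.8), 'rect', [407.1, -356.3], [92.0, 31.9], 75.3, np.int32(392))
([413.4, -224.5], 'pca', np.float64(93.4), 'rect', [413.1, -224.8], [30.7, 89.0], 3.4, np.int32(386))
```

View pics/top2.png

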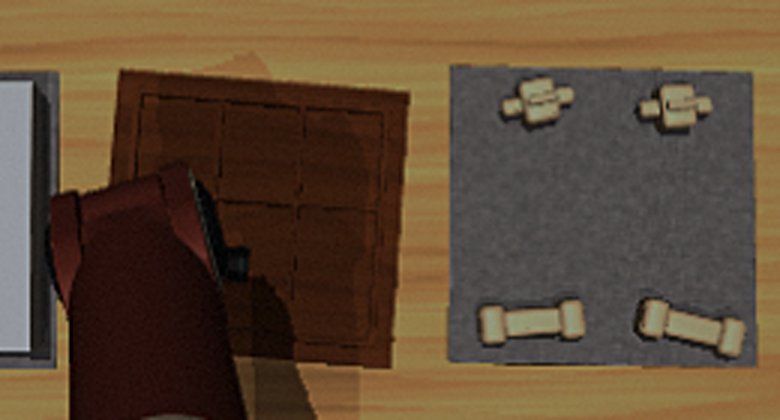

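The arm hides the tray's left column. The two vertebrae and two bones on the pad haven't moved.

Request:
drive_tool:
  deltas:
    - {"slide":[0.08,0.06,-3],"rotation":[0,0,0],"claw":1}
    - {"slide":[0,0,-2.2],"rotation":[0,0,0],"claw":1}
    - {"slide":[0,0,-1],"rotation":[0,0,0],"claw":1}
    - {"slide":[0,0,-0.3],"rotation":[0,0,0],"claw":1}
    - {"slide":[0,0,0],"rotation":[0,0,0],"claw":1}

```text
time: 13.45
position: [0.4671, 0.0761, 0.0136]
ee_rot: [-180.0, 0.0, 174.7]
wrist_force: [-0.3, -0.1, -1.2]
grip_width: 0.238
finger_force: 60.5
```

Request:
drive_tool:
  deltas:
    - {"slide":[0,0,-0.12],"rotation":[0,0,0],"claw":1}
    - {"slide":[0,0,0],"rotation":[0,0,0],"claw":0.3}
    - {"slide":[0,0,0],"rotation":[0,0,0],"claw":0.3}
    - {"slide":[0,0,0],"rotation":[0,0,0],"claw":0.3}
    - {"slide":[0,0,1.5],"rotation":[0,0,0],"claw":0.3}
    - {"slide":[0,0,4],"rotation":[0,0,0],"claw":0.2}
    - {"slide":[-0.2,-0.5,2],"rotation":[0,0,0],"claw":0}
    - {"slide":[-0.6,-3.3,0],"rotation":[0,0,-9],"claw":-0.2}

```text
time: 14.45
position: [0.4608, 0.0405, 0.0898]
ee_rot: [179.8, 0.3, 165.8]
wrist_force: [0.5, 0.3, -0.5]
grip_width: 0.604
finger_force: 0.0
```

Request:
drive_tool:
  deltas:
    - {"slide":[-0.6,-3.3,0],"rotation":[0,0,-9],"claw":-0.2}
    - {"slide":[-0.6,-3.3,0],"rotation":[0,0,-9],"claw":-0.2}
    - {"slide":[-0.6,-3.3,0],"rotation":[0,0,-9],"claw":-0.2}
    - {"slide":[-0.6,-3.3,0],"rotation":[0,0,-9],"claw":-0.2}
    - {"slide":[-0.6,-3.3,0],"rotation":[0,0,-9],"claw":-0.2}
    - {"slide":[-0.6,-3.3,0],"rotation":[0,0,-9],"claw":-0.2}
    - {"slide":[-0.6,-3.3,0],"rotation":[0,0,-9],"claw":-0.2}
    - {"slide":[-0.5,-3.1,0],"rotation":[0,0,-9.4],"claw":-0.2}

```text
time: 15.45
position: [0.4117, -0.2246, 0.0881]
ee_rot: [179.9, -0.0, 93.0]
wrist_force: [0.3, 0.2, 0.5]
grip_width: 0.593
finger_force: 0.0
```

Request:
drive_tool:
  deltas:
    - {"slide":[0,0,-2],"rotation":[0,0,0],"claw":-0.2}
    - {"slide":[0,0,0],"rotation":[0,0,0],"claw":-0.2}

```text
time: 15.7
position: [0.411, -0.2232, 0.067]
ee_rot: [-179.9, -0.1, 93.3]
wrist_force: [-1.2, -0.3, -0.2]
grip_width: 0.599
finger_force: 0.0
```

```bash
cat >> h.py <<'E'
def intray(p,yaw=-5.2,c=(501.5,4.0)):
    """fossils in tray: bright cream on dark"""
    f=p['frame'].astype(int); m=(f.min(2)>60); k=np.zeros(m.shape,bool);k[212:312,277:372]=1
    a=np.radians(yaw);R=np.array([[np.cos(a),-np.sin(a)],[np.sin(a),np.cos(a)]])
    for r in rect(p,m&k,.021): print('tray-frame',((np.array(r[0])-c)@R).round(1),'ang',round(r[2]-yaw,1),r[4:])
E
python3 - <<'E'
from h import *
p=shot('top'); intray(p)
for o in rect(p,fossils(p),.018): print(o)
E
```

```text
tray-frame [120.3 -14.4] ang 95.4 ([601.5, 2.7], [235.3, 52.9], 89.9, np.int32(417))
tray-frame [-43.4  68.4] ang 179.2 ([465.0, 76.0], [28.4, 84.5], 83.6, np.int32(326))
tray-frame [-119.4   43.5] ang 92.3 ([387.9, 33.7], [174.2, 12.2], 89.4, np.int32(228))
([480.9, -316.7], 'pca', np.float64(14.0), 'rect', [503.1, -292.8], [292.7, 281.0], 89.1, np.int32(4427))
([596.5, -235.2], 'pca', np.float64(103.4), 'rect', [596.0, -235.3], [40.6, 58.0], 39.7, np.int32(261))
([590.6, -351.4], 'pca', np.float64(95.5), 'rect', [591.0, -351.8], [61.5, 35.5], 89.4, np.int32(263))
([412.1, -201.6], 'pca', np.float64(95.6), 'rect', [410.7, -203.6], [47.3, 29.5], 89.2, np.int32(202))
```

Request:
drive_tool:
  deltas:
    - {"slide":[0.23,-0.1,-2.5],"rotation":[0,0,0],"claw":-0.2}
    - {"slide":[0,0,-2.3],"rotation":[0,0,0],"claw":-0.2}
    - {"slide":[0,0,-1],"rotation":[0,0,0],"claw":-0.2}
    - {"slide":[0,0,0],"rotation":[0,0,0],"claw":0.2}
    - {"slide":[0,0,0],"rotation":[0,0,0],"claw":1}
    - {"slide":[0,0,0],"rotation":[0,0,0],"claw":1}
    - {"slide":[0,0,0],"rotation":[0,0,0],"claw":1}
    - {"slide":[0,0,0],"rotation":[0,0,0],"claw":1}

```text
time: 16.75
position: [0.4146, -0.2248, 0.0101]
ee_rot: [179.9, 0.0, 93.3]
wrist_force: [-1.4, 0.5, 7.4]
grip_width: 0.244
finger_force: 60.3
```

Request:
drive_tool:
  deltas:
    - {"slide":[0,0,3],"rotation":[0,0,0],"claw":1}
    - {"slide":[0,0,4],"rotation":[0,0,0],"claw":1}
    - {"slide":[0.57,2.91,0],"rotation":[0,0,10.2],"claw":1}
    - {"slide":[0.57,2.91,0],"rotation":[0,0,10.2],"claw":1}
    - {"slide":[0.57,2.91,0],"rotation":[0,0,10.2],"claw":1}
    - {"slide":[0.57,2.91,0],"rotation":[0,0,10.2],"claw":1}
    - {"slide":[0.57,2.91,0],"rotation":[0,0,10.2],"claw":1}
    - {"slide":[0.57,2.91,0],"rotation":[0,0,10.2],"claw":1}

```text
time: 17.75
position: [0.4483, -0.0491, 0.0792]
ee_rot: [-180.0, 0.0, 154.9]
wrist_force: [0.1, -0.7, -1.7]
grip_width: 0.243
finger_force: 59.3
```

Request:
drive_tool:
  deltas:
    - {"slide":[0.57,2.91,0],"rotation":[0,0,10.2],"claw":1}
    - {"slide":[0.57,2.91,0],"rotation":[0,0,10.1],"claw":1}
    - {"slide":[0,0,0],"rotation":[0,0,0],"claw":1}
    - {"slide":[0,0,0],"rotation":[0,0,0],"claw":1}

```text
time: 18.25
position: [0.4592, 0.0072, 0.079]
ee_rot: [-179.9, -0.0, 174.7]
wrist_force: [-0.5, -0.2, -0.1]
grip_width: 0.243
finger_force: 59.3
```

Request:
drive_tool:
  deltas:
    - {"slide":[0.05,0,-3],"rotation":[0,0,0],"claw":1}
    - {"slide":[0,0,-2.2],"rotation":[0,0,0],"claw":1}
    - {"slide":[0,0,-1],"rotation":[0,0,0],"claw":1}
    - {"slide":[0,0,-0.4],"rotation":[0,0,0],"claw":1}
    - {"slide":[0,0,0],"rotation":[0,0,0],"claw":1}

```text
time: 18.88
position: [0.4605, 0.0076, 0.0136]
ee_rot: [-180.0, 0.1, 174.8]
wrist_force: [0.5, -0.8, -1.3]
grip_width: 0.241
finger_force: 59.3
```

Request:
drive_tool:
  deltas:
    - {"slide":[0,0,-0.05],"rotation":[0,0,0],"claw":1}
    - {"slide":[0,0,0],"rotation":[0,0,0],"claw":0.3}
    - {"slide":[0,0,0],"rotation":[0,0,0],"claw":0.3}
    - {"slide":[0,0,0],"rotation":[0,0,0],"claw":0.3}
    - {"slide":[0,0,1.5],"rotation":[0,0,0],"claw":0.3}
    - {"slide":[0,0,4],"rotation":[0,0,0],"claw":0.2}
    - {"slide":[0,0,2],"rotation":[0,0,0],"claw":0}
    - {"slide":[-0.53,-3.64,0],"rotation":[0,0,-9.9],"claw":-0.2}

```text
time: 19.88
position: [0.4572, -0.0258, 0.0903]
ee_rot: [179.8, 0.3, 165.0]
wrist_force: [0.2, -0.8, -0.8]
grip_width: 0.6
finger_force: 0.0
```

Request:
drive_tool:
  deltas:
    - {"slide":[-0.53,-3.64,0],"rotation":[0,0,-9.9],"claw":-0.2}
    - {"slide":[-0.53,-3.64,0],"rotation":[0,0,-9.9],"claw":-0.2}
    - {"slide":[-0.53,-3.64,0],"rotation":[0,0,-9.9],"claw":-0.2}
    - {"slide":[-0.53,-3.64,0],"rotation":[0,0,-9.9],"claw":-0.2}
    - {"slide":[-0.53,-3.64,0],"rotation":[0,0,-9.9],"claw":-0.2}
    - {"slide":[-0.53,-3.64,0],"rotation":[0,0,-9.9],"claw":-0.2}
    - {"slide":[-0.53,-3.64,0],"rotation":[0,0,-9.9],"claw":-0.2}
    - {"slide":[-0.53,-3.64,0],"rotation":[0,0,-9.9],"claw":-0.2}

```text
time: 20.88
position: [0.4125, -0.3203, 0.0887]
ee_rot: [179.9, -0.0, 85.4]
wrist_force: [0.4, -0.1, 0.0]
grip_width: 0.601
finger_force: 0.0
```

Request:
drive_tool:
  deltas:
    - {"slide":[-0.53,-3.64,0],"rotation":[0,0,-10],"claw":-0.2}
    - {"slide":[0,0,0],"rotation":[0,0,0],"claw":-0.2}

```text
time: 21.12
position: [0.4061, -0.3594, 0.0888]
ee_rot: [179.9, 0.2, 75.4]
wrist_force: [0.8, 0.3, -0.1]
grip_width: 0.599
finger_force: 0.0
```

```bash
python3 - <<'E'
from h import *
p=shot('top'); intray(p)
for o in rect(p,fossils(p),.018): print(o)
cv2.imwrite('pics/top3.png',cv2.resize(p['frame'][190:330,240:500],None,fx=3,fy=3,interpolation=cv2.INTER_CUBIC)[:,:,::-1])
E
```

```text
tray-frame [120.4 -14.2] ang 95.4 ([601.5, 2.7], [235.3, 52.9], 89.9, np.int32(416))
tray-frame [-43.3  68.4] ang 179.0 ([465.0, 76.0], [28.4, 84.5], 83.6, np.int32(327))
tray-frame [-43.7  -1.5] ang 179.7 ([458.3, 6.1], [29.6, 83.9], 83.9, np.int32(326))
tray-frame [-119.4   44.7] ang 92.4 ([387.9, 35.0], [171.7, 12.2], 89.4, np.int32(227))
([529.3, -287.1], 'pca', np.float64(135.9), 'rect', [503.1, -292.8], [292.8, 280.8], 89.1, np.int32(2601))
([596.5, -235.2], 'pca', np.float64(103.3), 'rect', [596.0, -235.3], [40.6, 58.0], 39.7, np.int32(261))
([590.6, -351.7], 'pca', np.float64(94.6), 'rect', [591.0, -351.8], [61.5, 35.5], 89.4, np.int32(262))
([407.4, -353.7], 'pca', np.float64(75.3), 'rect', [407.4, -355.0], [87.7, 31.9], 75.2, np.int32(363))
```

View pics/top3.png

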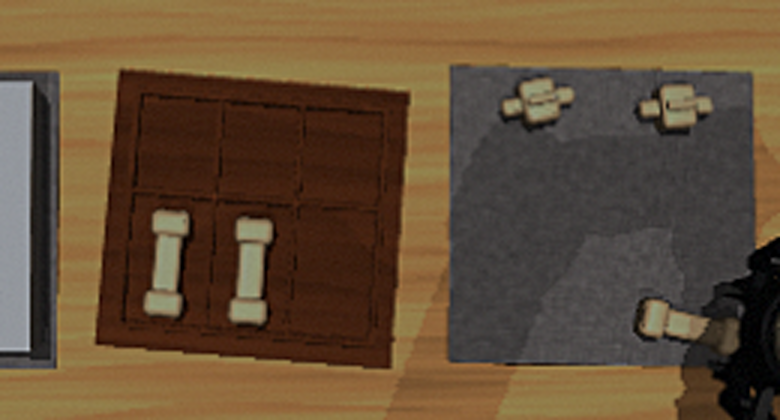

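Two bones lie centred in the left and middle near cells, at crop (166,262) and (251,270). The gripper is over the third bone at (690,325).

Request:
drive_tool:
  deltas:
    - {"slide":[0.05,0.25,-3],"rotation":[0,0,0],"claw":-0.2}
    - {"slide":[0,0,-3],"rotation":[0,0,0],"claw":-0.2}
    - {"slide":[0,0,-1.9],"rotation":[0,0,0],"claw":-0.2}
    - {"slide":[0,0,0],"rotation":[0,0,0],"claw":0.2}
    - {"slide":[0,0,0],"rotation":[0,0,0],"claw":1}
    - {"slide":[0,0,0],"rotation":[0,0,0],"claw":1}
    - {"slide":[0,0,0],"rotation":[0,0,0],"claw":1}
    - {"slide":[0,0,0],"rotation":[0,0,0],"claw":1}

```text
time: 22.18
position: [0.4082, -0.3534, 0.0095]
ee_rot: [179.9, -0.0, 75.7]
wrist_force: [0.4, 0.4, 6.8]
grip_width: 0.237
finger_force: 61.9
```

Request:
drive_tool:
  deltas:
    - {"slide":[0,0,3],"rotation":[0,0,0],"claw":1}
    - {"slide":[0,0,4],"rotation":[0,0,0],"claw":1}
    - {"slide":[0.44,2.94,0],"rotation":[0,0,9.9],"claw":1}
    - {"slide":[0.44,2.94,0],"rotation":[0,0,9.9],"claw":1}
    - {"slide":[0.44,2.94,0],"rotation":[0,0,9.9],"claw":1}
    - {"slide":[0.44,2.94,0],"rotation":[0,0,9.9],"claw":1}
    - {"slide":[0.44,2.94,0],"rotation":[0,0,9.9],"claw":1}
    - {"slide":[0.44,2.94,0],"rotation":[0,0,9.9],"claw":1}

```text
time: 23.18
position: [0.4339, -0.1762, 0.0785]
ee_rot: [-180.0, 0.0, 135.4]
wrist_force: [0.6, -0.2, -1.6]
grip_width: 0.244
finger_force: 60.9
```

Request:
drive_tool:
  deltas:
    - {"slide":[0.44,2.94,0],"rotation":[0,0,9.9],"claw":1}
    - {"slide":[0.44,2.94,0],"rotation":[0,0,9.9],"claw":1}
    - {"slide":[0.44,2.94,0],"rotation":[0,0,9.9],"claw":1}
    - {"slide":[0.44,2.94,0],"rotation":[0,0,10],"claw":1}
    - {"slide":[0,0,0],"rotation":[0,0,0],"claw":1}
    - {"slide":[0,0,0],"rotation":[0,0,0],"claw":1}

```text
time: 23.92
position: [0.4513, -0.0603, 0.0785]
ee_rot: [-179.9, -0.0, 174.7]
wrist_force: [-1.6, -0.9, -1.6]
grip_width: 0.24
finger_force: 60.9
```

Request:
drive_tool:
  deltas:
    - {"slide":[0.05,0.08,-3],"rotation":[0,0,0],"claw":1}
    - {"slide":[0,0,-2.2],"rotation":[0,0,0],"claw":1}
    - {"slide":[0,0,-1],"rotation":[0,0,0],"claw":1}
    - {"slide":[0,0,-0.4],"rotation":[0,0,0],"claw":1}
    - {"slide":[0,0,0],"rotation":[0,0,0],"claw":1}

```text
time: 24.55
position: [0.4525, -0.0591, 0.013]
ee_rot: [-180.0, 0.1, 174.8]
wrist_force: [-0.1, -0.0, -1.7]
grip_width: 0.242
finger_force: 60.9
```

Request:
drive_tool:
  deltas:
    - {"slide":[0,0,0],"rotation":[0,0,0],"claw":0.3}
    - {"slide":[0,0,0],"rotation":[0,0,0],"claw":0.3}
    - {"slide":[0,0,0],"rotation":[0,0,0],"claw":0.3}
    - {"slide":[0,0,1.5],"rotation":[0,0,0],"claw":0.3}
    - {"slide":[0,0,4],"rotation":[0,0,0],"claw":0.2}
    - {"slide":[0,0,2],"rotation":[0,0,0],"claw":0}
    - {"slide":[1.8,-2.2,0],"rotation":[0,0,-9.1],"claw":-0.4}
    - {"slide":[1.8,-2.2,0],"rotation":[0,0,-9.1],"claw":-0.4}

```text
time: 25.55
position: [0.4887, -0.1028, 0.0883]
ee_rot: [180.0, 0.1, 156.4]
wrist_force: [0.1, 0.5, -0.7]
grip_width: 0.704
finger_force: 0.0
```

Request:
drive_tool:
  deltas:
    - {"slide":[1.8,-2.2,0],"rotation":[0,0,-9.1],"claw":-0.4}
    - {"slide":[1.8,-2.2,0],"rotation":[0,0,-9.1],"claw":-0.4}
    - {"slide":[1.8,-2.2,0],"rotation":[0,0,-9.1],"claw":-0.4}
    - {"slide":[1.8,-2.2,0],"rotation":[0,0,-9.1],"claw":-0.4}
    - {"slide":[1.8,-2.2,0],"rotation":[0,0,-9.1],"claw":-0.4}
    - {"slide":[1.8,-2.2,0],"rotation":[0,0,-9.1],"claw":-0.4}
    - {"slide":[0,0,0],"rotation":[0,0,0],"claw":-0.4}
    - {"slide":[0,0,0],"rotation":[0,0,0],"claw":-0.4}

```text
time: 26.55
position: [0.5953, -0.2333, 0.0871]
ee_rot: [-179.9, -0.1, 102.1]
wrist_force: [1.1, 0.9, -0.8]
grip_width: 0.701
finger_force: 0.0
```

```bash
python3 - <<'E'
from h import *
p=shot('top'); intray(p)
for o in rect(p,fossils(p),.018): print(o)
cv2.imwrite('pics/top4.png',cv2.resize(p['frame'][190:330,240:500],None,fx=3,fy=3,interpolation=cv2.INTER_CUBIC)[:,:,::-1])
E
```

```text
tray-frame [120.1 -11.7] ang 95.7 ([600.3, 2.7], [235.3, 55.4], 89.9, np.int32(414))
tray-frame [-42.9  68.3] ang 178.9 ([465.1, 75.9], [28.6, 84.7], 83.6, np.int32(331))
tray-frame [-43.7  -1.4] ang 179.8 ([458.6, 6.0], [29.6, 84.7], 83.9, np.int32(327))
tray-frame [-40.4 -69.1] ang 179.7 ([454.5, -60.8], [28.2, 85.5], 84.8, np.int32(329))
tray-frame [-119.7   43.4] ang 92.3 ([387.9, 33.7], [174.2, 12.2], 89.4, np.int32(247))
([496.8, -296.6], 'pca', np.float64(145.6), 'rect', [503.1, -292.8], [292.7, 281.0], 89.1, np.int32(8991))
([595.5, -231.2], 'pca', np.float64(101.7), 'rect', [595.2, -228.5], [36.5, 49.1], 8.9, np.int32(218))
```

View pics/top4.png

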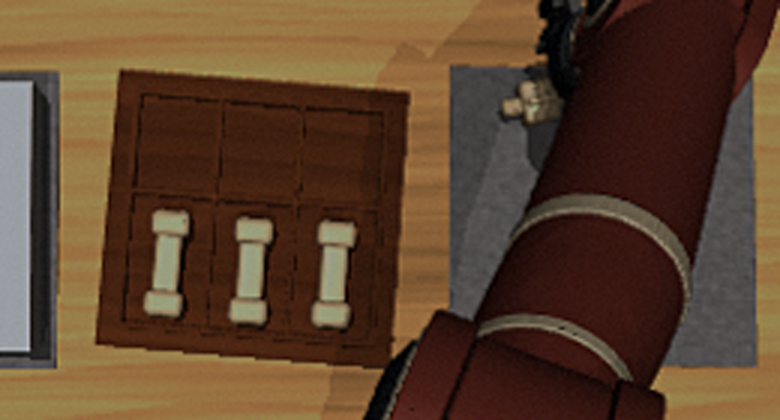

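All three bones are in the near cells at crop (166,262), (251,270) and (333,274), and the gripper is over the left vertebra.

Request:
drive_tool:
  deltas:
    - {"slide":[0.1,-0.15,-2],"rotation":[0,0,0],"claw":-0.4}
    - {"slide":[0,0,-1],"rotation":[0,0,0],"claw":-0.4}
    - {"slide":[0,0,0],"rotation":[0,0,0],"claw":-0.4}

```text
time: 26.98
position: [0.5959, -0.2353, 0.0558]
ee_rot: [-179.8, -0.1, 102.0]
wrist_force: [0.1, 0.0, 0.5]
grip_width: 0.699
finger_force: 0.0
```

Request:
drive_tool:
  deltas:
    - {"slide":[0.05,0,-2],"rotation":[0,0,0],"claw":-0.4}
    - {"slide":[0,0,-2],"rotation":[0,0,0],"claw":-0.4}
    - {"slide":[0,0,-0.5],"rotation":[0,0,0],"claw":-0.4}
    - {"slide":[0,0,0],"rotation":[0,0,0],"claw":0}
    - {"slide":[0,0,0],"rotation":[0,0,0],"claw":1}
    - {"slide":[0,0,0],"rotation":[0,0,0],"claw":1}
    - {"slide":[0,0,0],"rotation":[0,0,0],"claw":1}
    - {"slide":[0,0,0],"rotation":[0,0,0],"claw":1}

```text
time: 27.98
position: [0.5978, -0.236, 0.0129]
ee_rot: [180.0, 0.0, 102.0]
wrist_force: [0.9, 0.0, 0.4]
grip_width: 0.405
finger_force: 62.1
```

Request:
drive_tool:
  deltas:
    - {"slide":[0,0,3],"rotation":[0,0,0],"claw":1}
    - {"slide":[0,0,4],"rotation":[0,0,0],"claw":1}
    - {"slide":[-0.42,3.79,0],"rotation":[0,0,9.1],"claw":1}
    - {"slide":[-0.42,3.79,0],"rotation":[0,0,9.1],"claw":1}
    - {"slide":[-0.42,3.79,0],"rotation":[0,0,9.1],"claw":1}
    - {"slide":[-0.42,3.79,0],"rotation":[0,0,9.1],"claw":1}
    - {"slide":[-0.42,3.79,0],"rotation":[0,0,9.1],"claw":1}
    - {"slide":[-0.42,3.79,0],"rotation":[0,0,9.1],"claw":1}

```text
time: 28.98
position: [0.5722, -0.0076, 0.0827]
ee_rot: [-180.0, 0.0, 156.9]
wrist_force: [1.7, 0.1, -1.0]
grip_width: 0.408
finger_force: 61.9
```

Request:
drive_tool:
  deltas:
    - {"slide":[-0.42,3.79,0],"rotation":[0,0,9.1],"claw":1}
    - {"slide":[-0.42,3.79,0],"rotation":[0,0,9.1],"claw":1}
    - {"slide":[0,0,0],"rotation":[0,0,0],"claw":1}
    - {"slide":[0,0,0],"rotation":[0,0,0],"claw":1}
    - {"slide":[0,0,0],"rotation":[0,0,0],"claw":1}

```text
time: 29.6
position: [0.5643, 0.0651, 0.0826]
ee_rot: [-179.9, 0.0, 174.6]
wrist_force: [0.4, -0.2, -0.9]
grip_width: 0.406
finger_force: 62.0
```

Request:
drive_tool:
  deltas:
    - {"slide":[0,0.15,-3],"rotation":[0,0,0],"claw":1}
    - {"slide":[0,0,-2.2],"rotation":[0,0,0],"claw":1}
    - {"slide":[0,0,-1],"rotation":[0,0,0],"claw":1}
    - {"slide":[0,0,-0.4],"rotation":[0,0,0],"claw":1}
    - {"slide":[0,0,0],"rotation":[0,0,0],"claw":1}

```text
time: 30.22
position: [0.5645, 0.0684, 0.017]
ee_rot: [-180.0, 0.0, 174.8]
wrist_force: [-0.5, -0.2, -2.0]
grip_width: 0.406
finger_force: 62.0
```

Request:
drive_tool:
  deltas:
    - {"slide":[0,-0.05,-0.1],"rotation":[0,0,0],"claw":1}
    - {"slide":[0,0,0],"rotation":[0,0,0],"claw":0}
    - {"slide":[0,0,0],"rotation":[0,0,0],"claw":0}
    - {"slide":[0,0,0],"rotation":[0,0,0],"claw":0}
    - {"slide":[0,0,1.5],"rotation":[0,0,0],"claw":0}
    - {"slide":[0,0,4],"rotation":[0,0,0],"claw":0}
    - {"slide":[0,0,2],"rotation":[0,0,0],"claw":0}
    - {"slide":[0.29,-4.66,0],"rotation":[0,0,-8.87],"claw":-0.4}

```text
time: 31.22
position: [0.5691, 0.0269, 0.0939]
ee_rot: [179.6, 0.3, 166.2]
wrist_force: [1.3, -0.2, 0.4]
grip_width: 0.69
finger_force: 0.0
```

Request:
drive_tool:
  deltas:
    - {"slide":[0.29,-4.66,0],"rotation":[0,0,-8.87],"claw":-0.4}
    - {"slide":[0.29,-4.66,0],"rotation":[0,0,-8.87],"claw":-0.4}
    - {"slide":[0.29,-4.66,0],"rotation":[0,0,-8.87],"claw":-0.4}
    - {"slide":[0.29,-4.66,0],"rotation":[0,0,-8.87],"claw":-0.4}
    - {"slide":[0.29,-4.66,0],"rotation":[0,0,-8.87],"claw":-0.4}
    - {"slide":[0.29,-4.66,0],"rotation":[0,0,-8.87],"claw":-0.4}
    - {"slide":[0.29,-4.66,0],"rotation":[0,0,-8.87],"claw":-0.4}
    - {"slide":[0,0,0],"rotation":[0,0,0],"claw":-0.4}

```text
time: 32.22
position: [0.5857, -0.311, 0.0919]
ee_rot: [-180.0, 0.3, 103.4]
wrist_force: [-0.6, 0.3, 0.2]
grip_width: 0.699
finger_force: 0.0
```

```bash
python3 - <<'E'
from h import *
p=shot('top'); intray(p)
for o in rect(p,fossils(p),.018): print(o)
q=shot('scene','scene4.png')
E
```

```text
tray-frame [120.2 -13.9] ang 95.5 ([600.3, 2.7], [235.3, 55.4], 89.9, np.int32(422))
tray-frame [54.2 68.6] ang 180.7 ([561.0, 66.9], [32.4, 57.5], 89.6, np.int32(208))
tray-frame [-43.   68.3] ang 178.8 ([465.6, 75.9], [29.4, 86.0], 84.4, np.int32(337))
tray-frame [-43.8  -1.4] ang 179.9 ([458.5, 6.1], [29.6, 85.0], 83.9, np.int32(328))
tray-frame [-48.5 -85.8] ang 179.8 ([445.6, -76.8], [29.8, 85.1], 84.7, np.int32(338))
tray-frame [-119.8   43.4] ang 92.4 ([387.9, 33.7], [174.2, 12.2], 89.4, np.int32(251))
([542.7, -196.4], 'pca', np.float64(160.8), 'rect', [503.4, -240.0], [184.9, 281.5], 88.6, np.int32(1250))
([468.4, -368.1], 'pca', np.float64(156.1), 'rect', [502.6, -333.6], [202.1, 287.4], 87.3, np.int32(5041))
([588.4, -335.3], 'pca', np.float64(33.2), 'rect', [586.9, -334.0], [32.1, 24.6], 21.1, np.int32(82))
```

View pics/scene4.png

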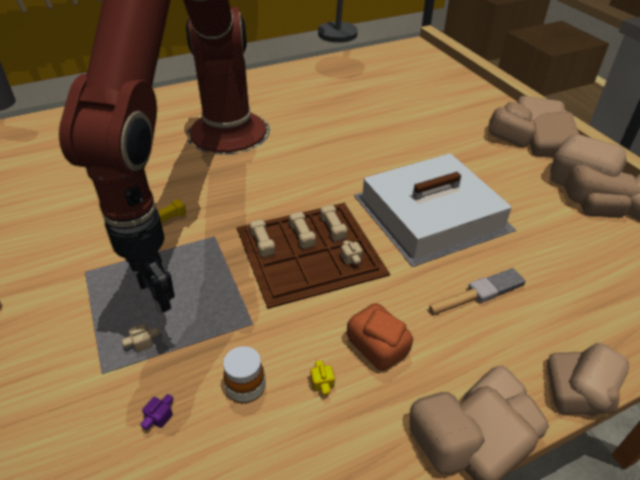

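The third bone was knocked toward the tray's outer rim, as the measurement shows: (-48.5,-85.8) against (-40,-69) before. In the scene view it's at (262,237). I'll pick the last vertebra first, then mend that bone.

Request:
drive_tool:
  deltas:
    - {"slide":[0.4,-3.5,0],"rotation":[0,0,-8.4],"claw":-0.4}
    - {"slide":[0.1,-0.55,-2],"rotation":[0,0,0],"claw":-0.4}
    - {"slide":[0,0,-1],"rotation":[0,0,0],"claw":-0.4}
    - {"slide":[0,0,0],"rotation":[0,0,0],"claw":-0.4}
    - {"slide":[0,0,0],"rotation":[0,0,0],"claw":-0.4}

```text
time: 32.95
position: [0.5927, -0.3438, 0.0606]
ee_rot: [180.0, -0.1, 95.6]
wrist_force: [0.5, -0.2, 1.5]
grip_width: 0.699
finger_force: 0.0
```

```bash
python3 - <<'E'
from h import *
p=shot('top'); intray(p)
for o in rect(p,fossils(p),.018): print(o)
E
```

```text
tray-frame [120.1 -13. ] ang 95.6 ([600.3, 2.7], [235.3, 55.4], 89.9, np.int32(425))
tray-frame [54.3 68.6] ang 180.9 ([561.0, 66.9], [32.4, 57.5], 89.6, np.int32(208))
tray-frame [-42.8  68.3] ang 178.6 ([465.6, 75.8], [28.6, 86.2], 83.6, np.int32(336))
tray-frame [-43.7  -1.5] ang 179.9 ([458.5, 5.9], [29.8, 85.0], 83.9, np.int32(330))
tray-frame [-48.3 -85.8] ang 179.9 ([445.7, -76.8], [29.8, 85.3], 84.7, np.int32(338))
tray-frame [-119.8   43.3] ang 92.3 ([387.9, 33.7], [174.2, 12.2], 89.4, np.int32(250))
([547.0, -208.1], 'pca', np.float64(155.7), 'rect', [503.3, -255.3], [215.7, 281.8], 88.6, np.int32(1378))
([455.5, -365.7], 'pca', np.float64(149.3), 'rect', [472.0, -387.9], [162.3, 346.0], 59.5, np.int32(4451))
([590.7, -348.2], 'pca', np.float64(99.5), 'rect', [591.0, -346.7], [51.3, 35.5], 89.5, np.int32(227))
```

Request:
drive_tool:
  deltas:
    - {"slide":[-0.2,-0.75,0],"rotation":[0,0,0],"claw":-0.4}
    - {"slide":[0,0,-2],"rotation":[0,0,0],"claw":-0.4}
    - {"slide":[0,0,-2],"rotation":[0,0,0],"claw":-0.4}
    - {"slide":[0,0,-0.8],"rotation":[0,0,0],"claw":-0.4}
    - {"slide":[0,0,0],"rotation":[0,0,0],"claw":0}
    - {"slide":[0,0,0],"rotation":[0,0,0],"claw":1}
    - {"slide":[0,0,0],"rotation":[0,0,0],"claw":1}
    - {"slide":[0,0,0],"rotation":[0,0,0],"claw":1}

```text
time: 34.0
position: [0.5903, -0.3527, 0.0129]
ee_rot: [180.0, 0.0, 95.5]
wrist_force: [-0.2, 0.8, -1.6]
grip_width: 0.404
finger_force: 60.3
```

Request:
drive_tool:
  deltas:
    - {"slide":[0,0,0],"rotation":[0,0,0],"claw":1}

```text
time: 34.12
position: [0.5903, -0.3526, 0.0127]
ee_rot: [180.0, 0.0, 95.5]
wrist_force: [0.5, -0.7, -2.5]
grip_width: 0.409
finger_force: 60.3
```

Request:
drive_tool:
  deltas:
    - {"slide":[0,0,3],"rotation":[0,0,0],"claw":1}
    - {"slide":[0,0,4],"rotation":[0,0,0],"claw":1}
    - {"slide":[-0.35,3.91,0],"rotation":[0,0,8.8],"claw":1}
    - {"slide":[-0.35,3.91,0],"rotation":[0,0,8.8],"claw":1}
    - {"slide":[-0.35,3.91,0],"rotation":[0,0,8.8],"claw":1}
    - {"slide":[-0.35,3.91,0],"rotation":[0,0,8.8],"claw":1}
    - {"slide":[-0.35,3.91,0],"rotation":[0,0,8.8],"claw":1}
    - {"slide":[-0.35,3.91,0],"rotation":[0,0,8.8],"claw":1}

```text
time: 35.12
position: [0.5692, -0.117, 0.0829]
ee_rot: [180.0, 0.0, 148.5]
wrist_force: [-0.5, 0.6, -1.9]
grip_width: 0.411
finger_force: 60.6
```

Request:
drive_tool:
  deltas:
    - {"slide":[-0.35,3.91,0],"rotation":[0,0,8.8],"claw":1}
    - {"slide":[-0.35,3.91,0],"rotation":[0,0,8.8],"claw":1}
    - {"slide":[-0.35,3.91,0],"rotation":[0,0,8.9],"claw":1}
    - {"slide":[0,0,0],"rotation":[0,0,0],"claw":1}
    - {"slide":[0,0,0],"rotation":[0,0,0],"claw":1}
    - {"slide":[0,0,0],"rotation":[0,0,0],"claw":1}

```text
time: 35.88
position: [0.5589, -0.0028, 0.0826]
ee_rot: [-179.9, 0.0, 174.6]
wrist_force: [0.2, 0.1, -1.1]
grip_width: 0.406
finger_force: 60.5
```

Request:
drive_tool:
  deltas:
    - {"slide":[0,0.05,-3],"rotation":[0,0,0],"claw":1}
    - {"slide":[0,0,-2.2],"rotation":[0,0,0],"claw":1}
    - {"slide":[0,0,-1],"rotation":[0,0,0],"claw":1}
    - {"slide":[0,0,-0.45],"rotation":[0,0,0],"claw":1}
    - {"slide":[0,0,0],"rotation":[0,0,0],"claw":1}

```text
time: 36.5
position: [0.5591, -0.0006, 0.0164]
ee_rot: [-180.0, 0.0, 174.7]
wrist_force: [0.6, -1.0, -1.6]
grip_width: 0.411
finger_force: 60.5
```

Request:
drive_tool:
  deltas:
    - {"slide":[0,0,-0.05],"rotation":[0,0,0],"claw":0}
    - {"slide":[0,0,0],"rotation":[0,0,0],"claw":0}
    - {"slide":[0,0,0],"rotation":[0,0,0],"claw":0}
    - {"slide":[0,0,1.5],"rotation":[0,0,0],"claw":0}
    - {"slide":[0,0,4],"rotation":[0,0,0],"claw":0}
    - {"slide":[0,0,2],"rotation":[0,0,0],"claw":0}
    - {"slide":[-3.75,-2.53,0],"rotation":[0,0,0],"claw":0}
    - {"slide":[-3.75,-2.53,0],"rotation":[0,0,0],"claw":0}

```text
time: 37.5
position: [0.4837, -0.0513, 0.092]
ee_rot: [-180.0, 0.2, 174.8]
wrist_force: [-0.4, -0.2, -0.3]
grip_width: 0.501
finger_force: 0.0
```

Request:
drive_tool:
  deltas:
    - {"slide":[-3.75,-2.53,0],"rotation":[0,0,0],"claw":0}
    - {"slide":[0,0,-2],"rotation":[0,0,0],"claw":0}
    - {"slide":[0,0,0],"rotation":[0,0,0],"claw":0}
    - {"slide":[0,0,0],"rotation":[0,0,0],"claw":0}

```text
time: 38.0
position: [0.4474, -0.0758, 0.0714]
ee_rot: [180.0, 0.1, 174.8]
wrist_force: [-0.3, 0.0, 0.0]
grip_width: 0.498
finger_force: 0.0
```

```bash
python3 - <<'E'
from h import *
p=shot('top'); intray(p)
E
```

```text
tray-frame [120.4 -13.2] ang 95.5 ([601.5, 2.7], [235.3, 52.9], 89.9, np.int32(410))
tray-frame [54.3 68.6] ang 180.3 ([561.0, 66.9], [32.4, 57.5], 89.6, np.int32(203))
tray-frame [55.1 -0.4] ang 178.7 ([555.3, -1.5], [33.4, 59.0], 81.3, np.int32(206))
tray-frame [-43.2  68.4] ang 179.3 ([465.0, 76.0], [28.4, 84.5], 83.6, np.int32(324))
tray-frame [-43.7  -1.4] ang 179.6 ([458.3, 6.1], [29.6, 83.9], 83.9, np.int32(323))
tray-frame [-119.3   44.8] ang 92.3 ([387.9, 35.0], [171.7, 12.2], 89.4, np.int32(218))
```

Both vertebrae are well placed. Next I'll re-grasp the knocked bone, keeping the fingertips above the rim.

Request:
drive_tool:
  deltas:
    - {"slide":[-0.05,-0.05,-2.5],"rotation":[0,0,0],"claw":0}
    - {"slide":[0,0,-2],"rotation":[0,0,0],"claw":0}
    - {"slide":[0,0,-0.9],"rotation":[0,0,0],"claw":0}
    - {"slide":[0,0,0],"rotation":[0,0,0],"claw":0}

```text
time: 38.55
position: [0.446, -0.0764, 0.0165]
ee_rot: [180.0, -0.0, 174.8]
wrist_force: [-0.9, -0.1, -0.4]
grip_width: 0.5
finger_force: 0.0
```

Request:
drive_tool:
  deltas:
    - {"slide":[0,0,0],"rotation":[0,0,0],"claw":0.4}
    - {"slide":[0,0,0],"rotation":[0,0,0],"claw":0.6}
    - {"slide":[0,0,0],"rotation":[0,0,0],"claw":1}
    - {"slide":[0,0,0],"rotation":[0,0,0],"claw":1}

```text
time: 39.05
position: [0.4465, -0.0759, 0.0176]
ee_rot: [180.0, 0.1, 174.8]
wrist_force: [-0.2, 2.3, 6.4]
grip_width: 0.241
finger_force: 59.6
```

Request:
drive_tool:
  deltas:
    - {"slide":[0,0,1.2],"rotation":[0,0,0],"claw":1}
    - {"slide":[0.4,0.85,0],"rotation":[0,0,0],"claw":1}
    - {"slide":[0.45,0.85,0],"rotation":[0,0,0],"claw":1}
    - {"slide":[0,0,0],"rotation":[0,0,0],"claw":1}
    - {"slide":[0,0,-0.8],"rotation":[0,0,0],"claw":1}
    - {"slide":[0,0,-0.35],"rotation":[0,0,0],"claw":1}
    - {"slide":[0,0,0],"rotation":[0,0,0],"claw":1}

```text
time: 39.92
position: [0.4536, -0.0599, 0.0176]
ee_rot: [-180.0, -0.1, 174.7]
wrist_force: [-1.2, 0.9, 9.7]
grip_width: 0.241
finger_force: 60.3
```

Request:
drive_tool:
  deltas:
    - {"slide":[0,0,0],"rotation":[0,0,0],"claw":0.3}
    - {"slide":[0,0,0],"rotation":[0,0,0],"claw":0.3}
    - {"slide":[0,0,0],"rotation":[0,0,0],"claw":0.3}
    - {"slide":[0,0,1.5],"rotation":[0,0,0],"claw":0.3}
    - {"slide":[0,0,4],"rotation":[0,0,0],"claw":0.2}
    - {"slide":[0,0,5],"rotation":[0,0,0],"claw":0}
    - {"slide":[0,0,3],"rotation":[0,0,0],"claw":-0.2}
    - {"slide":[0.55,3.97,0],"rotation":[0,0,-9.4],"claw":-0.2}

```text
time: 40.92
position: [0.4614, -0.0235, 0.1545]
ee_rot: [-180.0, 0.4, 164.6]
wrist_force: [0.3, 1.1, -0.7]
grip_width: 0.599
finger_force: 0.0
```

Request:
drive_tool:
  deltas:
    - {"slide":[0.55,3.97,0],"rotation":[0,0,-9.4],"claw":-0.2}
    - {"slide":[0.55,3.97,0],"rotation":[0,0,-9.4],"claw":-0.2}
    - {"slide":[0.55,3.97,0],"rotation":[0,0,-9.4],"claw":-0.2}
    - {"slide":[0.55,3.97,0],"rotation":[0,0,-9.4],"claw":-0.2}
    - {"slide":[0.55,3.97,0],"rotation":[0,0,-9.4],"claw":-0.2}
    - {"slide":[0.55,3.97,0],"rotation":[0,0,-9.4],"claw":-0.2}
    - {"slide":[0.55,3.97,0],"rotation":[0,0,-9.4],"claw":-0.2}
    - {"slide":[0.55,3.97,0],"rotation":[0,0,-9.4],"claw":-0.2}

```text
time: 41.92
position: [0.5035, 0.2988, 0.1517]
ee_rot: [-180.0, 0.0, 89.9]
wrist_force: [0.6, 0.1, 0.3]
grip_width: 0.601
finger_force: 0.0
```

Request:
drive_tool:
  deltas:
    - {"slide":[0,0,0],"rotation":[0,0,0],"claw":-0.2}
    - {"slide":[0,0,0],"rotation":[0,0,0],"claw":-0.2}

```text
time: 42.18
position: [0.5034, 0.2966, 0.1516]
ee_rot: [-179.9, 0.1, 90.2]
wrist_force: [0.0, -1.1, -0.9]
grip_width: 0.598
finger_force: 0.0
```

```bash
python3 - <<'E'
from h import *
p=shot('top'); intray(p)
f=p['frame'].astype(int)
H=np.zeros(f.shape[:2],bool);H[245:280,180:245]=(f[245:280,180:245].min(2)<60);print('handle',rect(p,H,.090))
cv2.imwrite('pics/top5.png',cv2.resize(p['frame'][190:330,150:500],None,fx=2.2,fy=2.2,interpolation=cv2.INTER_CUBIC)[:,:,::-1])
E
```

```text
tray-frame [120.2 -13.9] ang 95.5 ([600.3, 2.7], [235.3, 55.4], 89.9, np.int32(420))
tray-frame [54.3 68.6] ang 180.9 ([561.0, 66.9], [32.4, 57.5], 89.6, np.int32(206))
tray-frame [55.  -0.5] ang 177.3 ([555.3, -1.5], [34.8, 57.5], 89.2, np.int32(216))
tray-frame [-42.7  68.2] ang 179.1 ([465.2, 75.9], [28.6, 84.5], 83.6, np.int32(328))
tray-frame [-43.7  -1.4] ang 179.8 ([458.6, 6.0], [29.6, 84.7], 83.9, np.int32(327))
tray-frame [-42.9 -70.3] ang 179.2 ([453.1, -62.1], [29.8, 83.3], 84.7, np.int32(332))
tray-frame [-118.8   26.7] ang 92.0 ([385.6, 33.6], [174.1, 8.9], 87.4, np.int32(167))
handle [([502.3, 307.4], 'pca', np.float64(90.9), 'rect', [502.2, 288.7], [80.1, 105.9], 1.0, np.int32(738))]
```

View pics/top5.png

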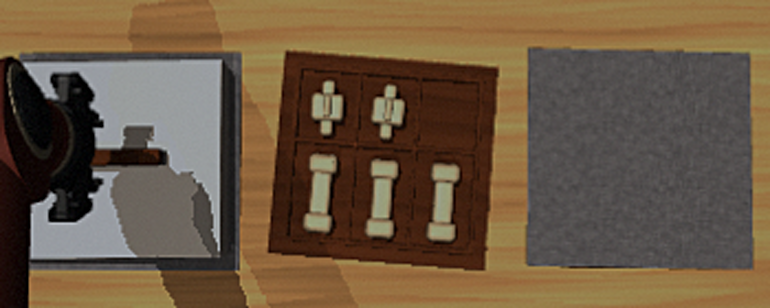

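The picture shows all five fossils in their own cells, aligned, with the right pad empty. Next is the cover.

Request:
drive_tool:
  deltas:
    - {"slide":[0,0.05,-4],"rotation":[0,0,-0.2],"claw":-0.2}
    - {"slide":[0,0,-2.5],"rotation":[0,0,0],"claw":-0.2}
    - {"slide":[0,0,-1.7],"rotation":[0,0,0],"claw":-0.2}
    - {"slide":[0,0,0],"rotation":[0,0,0],"claw":-0.2}
    - {"slide":[0,0,0],"rotation":[0,0,0],"claw":-0.2}
  newtons: 100

```text
time: 42.85
position: [0.5047, 0.298, 0.0711]
ee_rot: [179.9, -0.0, 89.9]
wrist_force: [0.2, 0.1, 0.3]
grip_width: 0.6
finger_force: 0.0
```

Request:
drive_tool:
  deltas:
    - {"slide":[0,0,0],"rotation":[0,0,0],"claw":0.5}
    - {"slide":[0,0,0],"rotation":[0,0,0],"claw":1}
    - {"slide":[0,0,0],"rotation":[0,0,0],"claw":1}
    - {"slide":[0,0,0],"rotation":[0,0,0],"claw":1}
    - {"slide":[0,0,0],"rotation":[0,0,0],"claw":1}

```text
time: 43.48
position: [0.504, 0.2985, 0.0713]
ee_rot: [180.0, -0.1, 90.0]
wrist_force: [-1.6, -0.6, 5.6]
grip_width: 0.181
finger_force: 98.7
```

Request:
drive_tool:
  deltas:
    - {"slide":[0,0,1],"rotation":[0,0,0],"claw":1}
    - {"slide":[0,0,3],"rotation":[0,0,0],"claw":1}
    - {"slide":[0,0,3],"rotation":[0,0,0],"claw":1}
    - {"slide":[0,-2,0],"rotation":[0,0,-0.9],"claw":1}
    - {"slide":[0,-3.5,0],"rotation":[0,0,-0.9],"claw":1}
    - {"slide":[0,-4,0],"rotation":[0,0,-0.9],"claw":1}
    - {"slide":[-0.1,-4,0],"rotation":[0,0,-0.9],"claw":1}
    - {"slide":[-0.1,-4,0],"rotation":[0,0,-0.9],"claw":1}

```text
time: 44.48
position: [0.4998, 0.1197, 0.1385]
ee_rot: [-179.8, 0.1, 85.3]
wrist_force: [0.7, 0.3, -3.3]
grip_width: 0.182
finger_force: 98.3
```

Request:
drive_tool:
  deltas:
    - {"slide":[-0.1,-4,0],"rotation":[0,0,-0.9],"claw":1}
    - {"slide":[0,-4,0],"rotation":[0,0,0],"claw":1}
    - {"slide":[0,-2.5,0],"rotation":[0,0,0],"claw":1}
    - {"slide":[0,-1.3,0],"rotation":[0,0,0],"claw":1}
    - {"slide":[0,0,0],"rotation":[0,0,0],"claw":1}
    - {"slide":[0,0,0],"rotation":[0,0,0],"claw":1}
    - {"slide":[0,0,0],"rotation":[0,0,0],"claw":1}

```text
time: 45.35
position: [0.5007, 0.0067, 0.1399]
ee_rot: [-180.0, -0.0, 84.7]
wrist_force: [-0.3, -0.2, -3.3]
grip_width: 0.187
finger_force: 98.2
```

```bash
python3 - <<'E'
from h import *
s=arm.read_state();print(s['position'],s['ee_rot'],s['grip_width'])
p=shot('top');q=shot('scene','scene6.png');f=p['frame'].astype(int)
W=(f.min(2)>95)&(f.max(2)-f.min(2)<30);W[:200]=0;W[:,:255]=0;W[:,390:]=0
print('cover',rect(p,W,.060+s['position'][2]-.0743))
E
```

```text
[0.50067932 0.00672788 0.13989276] [-1.79969641e+02 -4.34179829e-02  8.47079591e+01] 0.1870788359148966
cover [([526.3, 11.6], 'pca', np.float64(92.5), 'rect', [501.0, 5.5], [229.9, 215.2], 84.6, np.int32(3922))]
```

View pics/scene6.png

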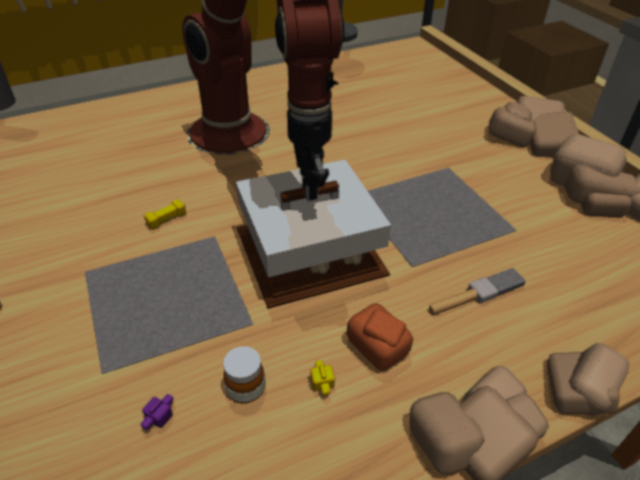

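The cover hangs level over the tray in the scene view, and the top camera puts it within about 1.5 mm of the tray. Lowering it in stages.

Request:
drive_tool:
  deltas:
    - {"slide":[0,-0.1,-2],"rotation":[0,0,0.1],"claw":1}
    - {"slide":[0,0,-2],"rotation":[0,0,0],"claw":1}
    - {"slide":[0,0,-0.8],"rotation":[0,0,0],"claw":1}
    - {"slide":[0,0,0],"rotation":[0,0,0],"claw":1}
    - {"slide":[0,0,0],"rotation":[0,0,0],"claw":1}

```text
time: 46.08
position: [0.5014, 0.0042, 0.0927]
ee_rot: [179.9, -0.0, 84.7]
wrist_force: [0.4, -0.1, -2.8]
grip_width: 0.182
finger_force: 98.2
```

```bash
python3 - <<'E'
from h import *
s=arm.read_state();print(s['position'],s['ee_rot'],s['grip_width'])
p=shot('top');f=p['frame'].astype(int)
W=(f.min(2)>95)&(f.max(2)-f.min(2)<30);W[:200]=0;W[:,:255]=0;W[:,390:]=0
print('cover',rect(p,W,.060+s['position'][2]-.0743))
E
```

```text
[0.50143072 0.00418192 0.0927494 ] [ 1.79913850e+02 -1.05585927e-02  8.46655752e+01] 0.18208052918818665
cover [([529.7, 5.9], 'pca', np.float64(89.2), 'rect', [501.6, 2.8], [229.5, 215.2], 84.7, np.int32(3674))]
```

Request:
drive_tool:
  deltas:
    - {"slide":[0,0.1,-0.5],"rotation":[0,0,0],"claw":1}
    - {"slide":[0,0,-0.5],"rotation":[0,0,0],"claw":1}
    - {"slide":[0,0,-0.4],"rotation":[0,0,0],"claw":1}
    - {"slide":[0,0,-0.3],"rotation":[0,0,0],"claw":1}
    - {"slide":[0,0,0],"rotation":[0,0,0],"claw":1}
    - {"slide":[0,0,0],"rotation":[0,0,0],"claw":1}

```text
time: 46.88
position: [0.5009, 0.0051, 0.0752]
ee_rot: [180.0, 0.0, 84.6]
wrist_force: [0.3, 0.0, -4.3]
grip_width: 0.183
finger_force: 98.2
```

Request:
drive_tool:
  deltas:
    - {"slide":[0,0,-0.1],"rotation":[0,0,0],"claw":1}
    - {"slide":[0,0,-0.1],"rotation":[0,0,0],"claw":1}
    - {"slide":[0,0,0],"rotation":[0,0,0],"claw":1}

```text
time: 47.25
position: [0.501, 0.0051, 0.0742]
ee_rot: [180.0, -0.0, 84.7]
wrist_force: [-1.3, -0.5, 4.8]
grip_width: 0.183
finger_force: 99.5
```

Contact came at the expected height of 74 mm, so I'll release and back off.

Request:
drive_tool:
  deltas:
    - {"slide":[0,0,0],"rotation":[0,0,0],"claw":0}
    - {"slide":[0,0,0],"rotation":[0,0,0],"claw":-0.2}
    - {"slide":[0,0,0],"rotation":[0,0,0],"claw":-0.2}
    - {"slide":[0,0,1.5],"rotation":[0,0,0],"claw":-0.2}
    - {"slide":[0,0,4],"rotation":[0,0,0],"claw":-0.2}
    - {"slide":[0,0,5],"rotation":[0,0,0],"claw":-0.2}
    - {"slide":[0,5,2],"rotation":[0,0,0],"claw":-0.2}
    - {"slide":[0,5,0],"rotation":[0,0,0],"claw":-0.2}

```text
time: 48.25
position: [0.5025, 0.1058, 0.2015]
ee_rot: [179.6, -0.1, 84.5]
wrist_force: [1.5, 0.1, -1.1]
grip_width: 0.602
finger_force: 0.0
```

Request:
drive_tool:
  deltas:
    - {"slide":[0,5,0],"rotation":[0,0,0],"claw":-0.2}
    - {"slide":[0,5,0],"rotation":[0,0,0],"claw":-0.2}
    - {"slide":[0,5,0],"rotation":[0,0,0],"claw":-0.2}
    - {"slide":[0,5,0],"rotation":[0,0,0],"claw":-0.2}
    - {"slide":[0,5,0],"rotation":[0,0,0],"claw":-0.2}
    - {"slide":[0,0,0],"rotation":[0,0,0],"claw":-0.2}
    - {"slide":[0,0,0],"rotation":[0,0,0],"claw":-0.2}

```text
time: 49.12
position: [0.5009, 0.3543, 0.1986]
ee_rot: [180.0, 0.1, 84.6]
wrist_force: [-0.0, -0.9, -0.0]
grip_width: 0.6
finger_force: 0.0
```

```bash
python3 - <<'E'
from h import *
p=shot('top');q=shot('scene','scene7.png');f=p['frame'].astype(int)
W=(f.min(2)>95)&(f.max(2)-f.min(2)<30);W[:200]=0;W[:,:255]=0;W[:,390:]=0
print('cover',[r for r in rect(p,W,.060) if r[-1]>500])
H=np.zeros(W.shape,bool);H[245:275,290:360]=(f[245:275,290:360].min(2)<60)
print('handle',rect(p,H,.093))
E
```

```text
cover [([500.5, 4.0], 'pca', np.float64(84.8), 'rect', [501.5, 4.0], [229.0, 215.3], 84.6, np.int32(8118))]
handle [([500.4, 4.5], 'pca', np.float64(84.7), 'rect', [500.5, 4.8], [107.6, 17.7], 84.6, np.int32(361))]
```

View pics/scene7.png

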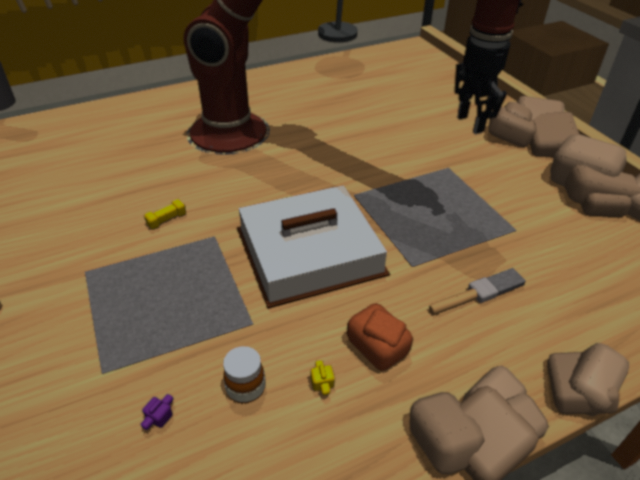

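The cover sits fully down on the tray as at the start, around (312,240). The pads are empty and nothing else has been disturbed.

```bash
python3 -c "
from bench import arm
print(arm.close_job())"
```

```text
the job is handed in; nothing more can be done
None
```

I handed the job in after about 49 s of robot time: all three bones and both vertebrae that were there lie in their own cells, including one bone knocked aside mid-run that I re-centred. The cover is back square and fully down on the tray, and the brush, jar, rock and look-alikes were left alone.

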